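Hang the rinsed cup on the draining rack

TASK

The tall cup that stands mouth-down on the table has just been rinsed. Hang it mouth-down on the empty leaning peg of the draining rack: lower it over the peg all the way until its floor rests on the peg's end, only then let go, and leave the two cups already hanging there where they are.

Things in the scene. Friction and masses are not known exactly. Their poses are not given: they have to be found in the camera images.
- tall_cup: Rinsed cup: white plastic, round, 110 mm tall, standing mouth-down on the table to the robot's right. Outside diameter 70 mm at the mouth, tapering to 62 mm at the closed end (on top); 105 mm deep inside, wall 3 mm; 60 to 130 g. Origin: centre of the mouth; z from mouth to closed end (up as it stands). Bystanders near it: a same-size cup standing mouth-up, and a mouth-down cup only 55 mm tall.
- empty_peg_tip (a point): End of the empty one (any) of 3 wooden pegs, 125 mm apart in a row on a fixed 20 mm board ahead to the left. Pegs are 24 mm rods, 130 mm long, with a flat round head 36 mm wide, leaning 15 deg to the robot. Point: centre of the head's flat end, 146 mm above the table; z along the peg, outwards; y along the row. Cup fully on: its inner floor lies flat on the head, rim clear of the board.
- hung_cup_b: One of the two loose cups already hanging on the rack's other pegs, same size as the tall cup. Origin: at its peg's foot, on top of the board (not in the cup); z up, x away from the robot across the board, y along the row. The cup's closed top is about 150 mm above the table, about 35 mm to -x of this origin.
- hung_cup_c: The other hanging cup; loose, same size, origin and axes as hung_cup_b.

How it is judged:
By the outcome, as a careful person would: the job done as asked, in the order asked, and still so for the second after the job is handed in, with the robot touching nothing.
It also fails if it takes over 40 s, if anything falls off the work surface, if the arm or the gripper's body presses on something with over 40 N, if the wrist force passes 120 N, or if a joint passes its speed limit or range.

ROBOT

A 7-joint arm with a two-finger parallel gripper is mounted at the origin on the work surface. World frame = base frame: x ahead of the robot, y to its left, z up, the work surface at z = 0. Lengths are in m, angles in rad, forces in N, time in s.
With the tool pointing down it reaches from about 0.4 to 0.875 m from the base axis. Payload 19.3 kg.
Tool frame: the origin (TCP) lies midway between the tips of the shut fingers; the grasp point (between the pads) lies 19 mm behind it; z points along the fingers, y is the line along which they close (so a half turn about z gives the same grasp; the last joint's range is limited). The gripper opens to 85 mm and grips with 20 to 120 N. Pads are 22 mm wide; open, the fingers measure 114 mm over their backs; the gripper's body (76 mm by 85 mm) begins 54 mm behind the grasp point. The pads swing forward as they close: fully open they stand 13 mm farther back than shut.
Start: joints at [-1.383, 0.521, -0.036, 1.599, 0.021, 1.021, -0.113], TCP at [0.159, 0.604, 0.231] pointing down, gripper open.
Joint ranges: [-2.91, 2.91], [-0.3, 2.13], [-1.5, 1.42], [0.17, 2.43], [-1.26, 4.41], [0.16, 1.93], [-2.52, 2.52]. Speed limits (rad/s): [1.89, 1.89, 2.39, 2.39, 3.01, 3.01, 3.01].

INTERFACE

Orientations are given as [roll, pitch, yaw] about the fixed x, y, z axes, in that order (R = Rz(yaw) Ry(pitch) Rx(roll)).
In Python, from workcell import * gives the robot as it stands. The module is installed in compiled form; this text tells all that it offers.
- The arm moves only by the tool play_rows, never from a script. Its argument "deltas" is a list of rows, each a list of 7 numbers: the shift along the tool's x, y, z in units of 500 mm (1.0 is 500 mm), then the turn, a rotation vector about the tool's x, y, z in units of 120 degrees (1.0 is 120 degrees), then the closure, from 0 (fully open) to 1 (shut). A call has 1 to 10 rows; each row is the pose to reach, as a shift and turn from the pose commanded when the call began, along the tool's axes at that moment; what a row does not reach only later rows make up. A row lasts 1/10 s, in which the tool goes at most 50 mm and 8.59 degrees, less where a joint would pass 70% of its speed; a pose out of reach is approached as far as the arm can. A call with a number of a shift or a turn outside -1 to 1 is refused whole. A call with a gripper value outside its range is refused whole. The fingers move at their own pace and stop on an object; "newtons" is the grip in N (left out, the last holds). Time passes only in rows, so rows that repeat a pose let the fingers close. It gives the time, the measured TCP pose, the force, the opening and the grip force at its end, in the units of the state.
- observe(): the state, without advancing time (a new reading comes with each control period).
- grab_frame(name): name is "scene" or "top" or "wrist"; returns the picture (480x640x3 uint8, red, green, blue); there is no depth.
- get_calibration(name): a dict with "fovy" (degrees; the focal length in pixels is half the picture's height over the tangent of half this angle, whatever the lens; pixels are square), "cx", "cy" (the principal point, pixels), "xyz" and "rotation" of the camera in the world. Camera axes: x right, y down, z forward; pixel columns grow to the right and rows downward; lengths in m; the calibration is good to about 2 mm. A picture is of the moment at which its call begins: read the wrist's pose just before it. get_calibration takes no time and is no camera call; for the wrist camera it gives the pose at the moment of the call.
- job_done(): hands the job in; it is judged then, once.
The state is a dict: "clock": time; "qpos": joint angles; "qd": joint speeds; "joint_efforts": joint torques, N m; "position": TCP position; "tool_rot": TCP orientation; "force": force on the tool from outside, world axes, zero at the start; "moment": the same for the moment, N m; "grip_width": finger opening in m; "finger_force": force on a finger pad.
Only numpy, scipy, OpenCV 4.12 (cv2) and the standard library are available. Lean on these libraries where they do the work, as an engineer would, in place of code of your own. Each camera call takes 0.05 s, during which the arm holds its last target. There are 200 camera calls.

## Working session

There is one attempt and no reset: what is moved stays moved. The work goes in short steps, Python scripts to look and compute and a tool call to move; the robot and the scene stay as the last step left them, time stands still between calls to the robot, and variables do not carry over. Pictures are saved under pics/ and viewed, at most 10 in all, crops included, and the job is handed in when it is done.

Besides the shell and the picture viewer there is one more tool, called after "Call:" as a command line: name --pt "numbers of a row" for each row, then --argument value for the rest. play_rows: Moves the arm, as the interface text tells. Its arguments: {"type":"object","properties":{"deltas":{"type":"array"},"newtons":{"type":"number"}},"required":["deltas"]}

```bash
mkdir -p pics; python3 - <<'E'
from workcell import *
import cv2
print(observe())
for n in ("scene","top"):
    c=get_calibration(n); print(n,c)
    cv2.imwrite(f"pics/{n}0.png",grab_frame(n)[:,:,::-1])
print(get_calibration("wrist"))
E
```

```text
{'clock': 0.0, 'qpos': array([-1.38319231,  0.52202066, -0.03633141,  1.59996812,  0.02120084,
        1.02111686, -0.11283574]), 'qd': array([ 0.00045255, -0.00060711, -0.00057192, -0.00066007,  0.0004269 ,
       -0.00048189, -0.00062433]), 'joint_efforts': array([-2.18545479e-04, -9.27112412e+01,  1.98023468e+00, -3.69932270e+01,
        1.79143361e-02,  8.13670456e-03,  3.90980773e-06]), 'position': array([0.15929853, 0.60402205, 0.23073583]), 'tool_rot': array([-3.14046746e+00,  7.90823889e-05,  2.88374617e+00]), 'force': array([ 0.08780144, -0.76580992,  0.21614391]), 'moment': array([0.00631668, 0.05117837, 0.02942792]), 'finger_force': 0.0, 'grip_width': 0.08564397952278562}
scene {'fovy': 49.23068410722345, 'cx': 327.1835705958931, 'cy': 241.2203066402166, 'xyz': array([ 1.22091916, -0.04819156,  0.98152065]), 'rotation': array([-2.48075639,  0.00574371,  1.52081415])}
top {'fovy': 48.117332028150535, 'cx': 317.0220769062577, 'cy': 245.3524469514245, 'xyz': array([ 3.32403520e-01, -4.43203372e-04,  1.21746815e+00]), 'rotation': array([-2.95069057, -0.00690503, -1.5429798 ])}
{'fovy': 58.35144156097265, 'cx': 320.30601115981074, 'cy': 237.3146984787161, 'xyz': array([0.08785414, 0.62349949, 0.37494277]), 'rotation': array([2.84707897e+00, 1.77066526e-03, 1.31293693e+00])}
```

View pics/scene0.png

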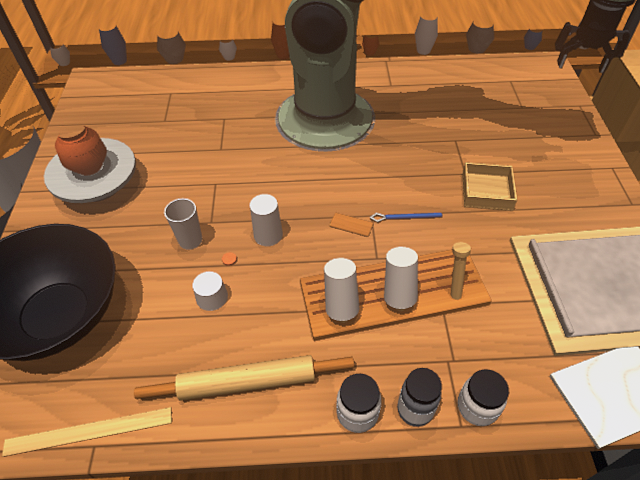

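View pics/top0.png

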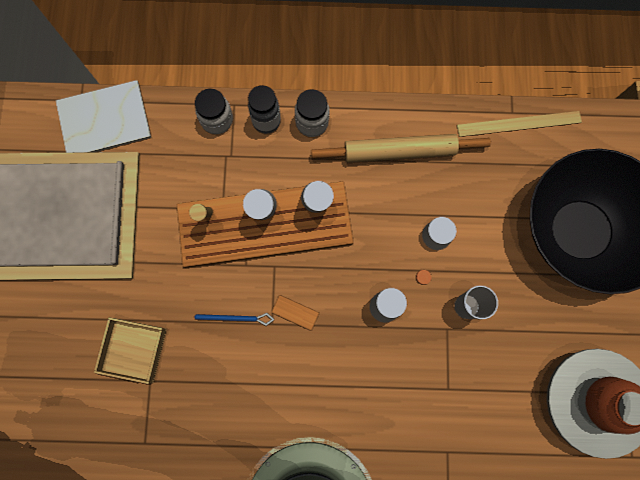

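The tall cup's top is at scene (264,205) and top (391,303). The mouth-up cup is at top (480,302) and the short one at (440,231). The empty peg's head is at scene (461,250) and top (198,212), with hung cups at top (258,204) and (318,196).

```bash
cat > h.py <<'E'
import numpy as np, cv2
from scipy.spatial.transform import Rotation as R
def ray(c,uv):
    f=240/np.tan(np.radians(c["fovy"])/2)
    d=np.array([(uv[0]-c["cx"])/f,(uv[1]-c["cy"])/f,1.])
    d=R.from_euler("xyz",c["rotation"]).apply(d)
    return np.array(c["xyz"]),d/np.linalg.norm(d)
def onplane(c,uv,z):
    o,d=ray(c,uv); return o+d*(z-o[2])/d[2]
def tri(*cu):
    A=np.zeros((3,3));b=np.zeros(3);rs=[ray(*x) for x in cu]
    for o,d in rs:
        P=np.eye(3)-np.outer(d,d);A+=P;b+=P@o
    p=np.linalg.solve(A,b)
    return p,[1e3*np.linalg.norm((np.eye(3)-np.outer(d,d))@(p-o)) for o,d in rs]
def project(c,p):
    f=240/np.tan(np.radians(c["fovy"])/2)
    q=R.from_euler("xyz",c["rotation"]).inv().apply(np.array(p)-c["xyz"])
    return q[0]/q[2]*f+c["cx"],q[1]/q[2]*f+c["cy"]
def blob(mask,near):
    n,l,s,ce=cv2.connectedComponentsWithStats(mask.astype(np.uint8),connectivity=4)
    ok=[i for i in range(1,n) if s[i,4]>40]
    i=min(ok,key=lambda i:np.hypot(*(ce[i]-near)))
    cn,_=cv2.findContours((l==i).astype(np.uint8),cv2.RETR_EXTERNAL,cv2.CHAIN_APPROX_NONE)
    return cv2.fitEllipse(cv2.convexHull(max(cn,key=len)))
E
python3 - <<'E'
from h import *
from workcell import get_calibration
S=cv2.imread("pics/scene0.png");T=cv2.imread("pics/top0.png")
cs,ct=get_calibration("scene"),get_calibration("top")
for p,im in (((264,205),S),((264,230),S),((391,303),T),((340,268),S),((258,204),T),((461,248),S),((461,265),S),((198,212),T),((208,216),T)): print(p,im[p[1],p[0]])
def white(im,t): return (im.min(2)>t)&(im.max(2).astype(int)-im.min(2)<40)
for nm,a,b in (("cup",(264,205),(391,303)),("c1",(340,268),(318,196)),("c2",(402,256),(258,204))):
    ea=blob(white(S,195),a);eb=blob(white(T,170),b)
    print(nm,ea,eb,tri((cs,ea[0]),(ct,eb[0])))
cv2.imwrite("pics/peg.png",np.hstack([cv2.resize(S[220:310,420:510],(400,400),interpolation=2),cv2.resize(T[180:270,160:250],(400,400),interpolation=2)]))
E
```

```text
(264, 205) [226 228 232]
(264, 230) [ 97 107 126]
(391, 303) [192 184 179]
(340, 268) [214 227 231]
(258, 204) [191 184 178]
(461, 248) [113 189 234]
(461, 265) [ 67 111 150]
(198, 212) [ 91 147 179]
(208, 216) [18 31 40]
cup ((263.1899719238281, 204.07199096679688), (19.93836212158203, 26.899789810180664), 81.5582046508789) ((391.3092041015625, 302.45001220703125), (28.234628677368164, 29.381559371948242), 151.66473388671875) (array([ 0.43136258, -0.15748545,  0.11024291]), [np.float64(0.7629856119161342), np.float64(0.7629856119161418)])
c1 ((339.66571044921875, 268.0810852050781), (20.116912841796875, 30.549623489379883), 86.86649322509766) ((318.0941162109375, 195.40049743652344), (28.27337646484375, 29.093965530395508), 179.5530548095703) (array([ 0.64318004, -0.00065894,  0.15171071]), [np.float64(0.707272835776614), np.float64(0.7072728357766052)])
c2 ((401.66107177734375, 256.44915771484375), (19.25185775756836, 30.54623031616211), 92.07437133789062) ((257.58282470703125, 203.62921142578125), (28.567350387573242, 29.288053512573242), 165.3785400390625) (array([0.62204038, 0.12261517, 0.15168513]), [np.float64(0.553068956049453), np.float64(0.5530689560494223)])
```

View pics/peg.png

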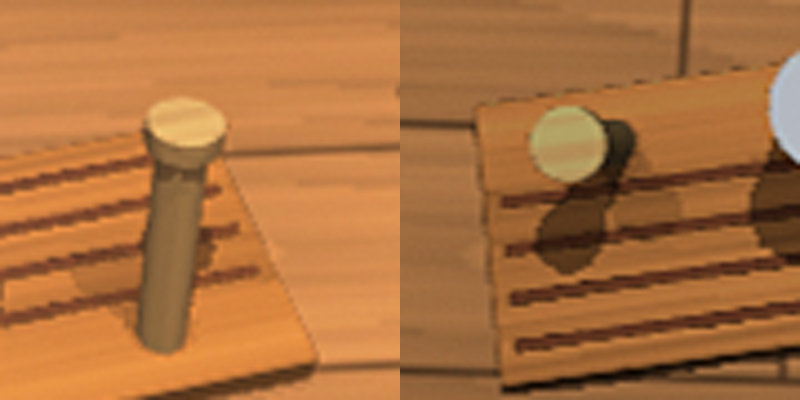

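The left crop shows the peg's head centred at crop (186,122), which is scene (461.5,247.1). The right crop shows it at (568,144), which is top (197.4,211.9).

```bash
cat >> h.py <<'E'
def delta(st,pos,rot):
    "row numbers from the present pose to the target; rot = Rotation"
    r0=R.from_euler("xyz",st["tool_rot"])
    return np.r_[r0.inv().apply(np.array(pos)-st["position"])/.5,(r0.inv()*rot).as_rotvec()/np.radians(120)].round(4)
E
python3 - <<'E'
from h import *
from workcell import get_calibration,observe
cs,ct=get_calibration("scene"),get_calibration("top")
S=cv2.imread("pics/scene0.png");T=cv2.imread("pics/top0.png")
hs=(461.5,247.1);ht=(197.4,211.9)
p,e=tri((cs,hs),(ct,ht));print(p,e)
print(onplane(cs,hs,.146),onplane(ct,ht,.146))
st=observe()
print(delta(st,[p[0],p[1],.34],R.from_euler("xyz",[np.pi,0,np.radians(189.7)])))
E
```

```text
[0.60220036 0.24570924 0.14702347] [np.float64(0.750893309461474), np.float64(0.7508933094614907)]
[0.60139202 0.24685844 0.146     ] [0.60232085 0.24517937 0.146     ]
[-1.0393e+00 -4.6740e-01 -2.1780e-01 -5.0000e-04 -1.0000e-04 -2.0390e-01]
```

The peg's head is at (0.602, 0.246, 0.147). That matches the stated 146 mm height and lies in line with the hung cups at 125 mm spacing. I'll take a wrist look at the peg on the way to the cup.

Call:
play_rows --pt "-0.98 -0.46 -0.218 0 0 -0.204 0" --pt "-0.98 -0.46 -0.218 0 0 -0.204 0" --pt "-0.98 -0.46 -0.218 0 0 -0.204 0" --pt "-0.98 -0.46 -0.218 0 0 -0.204 0" --pt "-0.98 -0.46 -0.218 0 0 -0.204 0" --pt "-0.98 -0.46 -0.218 0 0 -0.204 0" --pt "-0.98 -0.46 -0.218 0 0 -0.204 0" --pt "-0.98 -0.46 -0.218 0 0 -0.204 0" --pt "-0.98 -0.46 -0.218 0 0 -0.204 0" --pt "-0.98 -0.46 -0.218 0 0 -0.204 0"

```text
clock: 1.1
position: [0.5359, 0.2886, 0.3302]
tool_rot: [-3.142, -0.0, -2.972]
force: [0.8, 1.0, -0.0]
grip_width: 0.0853
finger_force: 0.0
```

Call:
play_rows --pt "-0.09 -0.08 -0.02 0 0 0 0" --pt "-0.09 -0.08 -0.02 0 0 0 0" --pt "-0.09 -0.08 -0.02 0 0 0 0" --pt "-0.09 -0.08 -0.02 0 0 0 0"

```text
clock: 1.5
position: [0.5851, 0.2591, 0.3393]
tool_rot: [3.141, -0.001, -2.972]
force: [-1.0, 0.4, 0.7]
grip_width: 0.0854
finger_force: 0.0
```

```bash
python3 - <<'E'
from h import *
from workcell import *
st=observe();c=get_calibration("wrist");im=grab_frame("wrist")[:,:,::-1]
cv2.imwrite("pics/w1.png",im);print(st["position"],st["tool_rot"],st["qpos"]);np.save("w1.npy",c,allow_pickle=True)
print(project(c,[.602,.246,.147]))
E
```

```text
[0.58509924 0.25907661 0.33930357] [ 3.14136181e+00 -1.11992969e-03 -2.97152953e+00] [-0.51951747  0.46275543  0.01596801  1.41576667 -0.00809207  1.26411262
  1.238081  ]
(np.float64(300.52112576867165), np.float64(221.46238649951954))
```

View pics/w1.png

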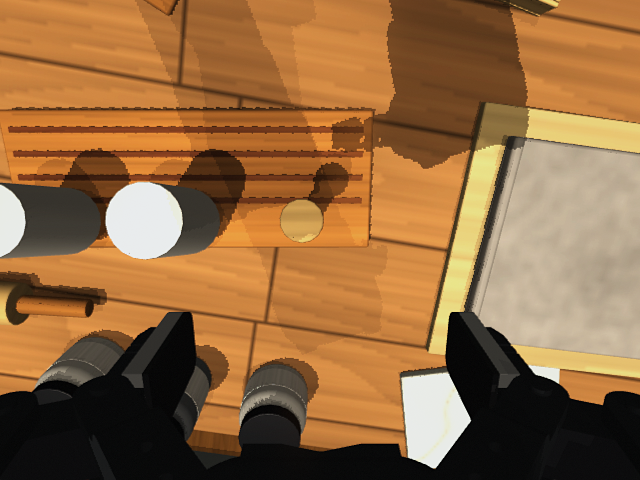

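The wrist view shows the empty peg's head at (302,221) against a predicted (300.5,221.5), so the peg position holds to about 1 mm. The rack's edge is level in the image, so the yaw is right. Now to the cup.

```bash
python3 - <<'E'
from h import *
from workcell import *
print(delta(observe(),[.4314,-.1575,.20],R.from_euler("xyz",[np.pi,0,np.radians(189.7)])))
E
```

```text
[ 4.439e-01 -7.697e-01  2.791e-01  2.000e-04 -5.000e-04  8.000e-04]
```

Call:
play_rows --pt "0.444 -0.77 0.279 0 0 0 0" --pt "0.444 -0.77 0.279 0 0 0 0" --pt "0.444 -0.77 0.279 0 0 0 0" --pt "0.444 -0.77 0.279 0 0 0 0" --pt "0.444 -0.77 0.279 0 0 0 0" --pt "0.444 -0.77 0.279 0 0 0 0" --pt "0.444 -0.77 0.279 0 0 0 0" --pt "0.444 -0.77 0.279 0 0 0 0" --pt "0.444 -0.77 0.279 0 0 0 0" --pt "0.444 -0.77 0.279 0 0 0 0"

```text
clock: 2.55
position: [0.4293, -0.161, 0.1995]
tool_rot: [-3.141, -0.002, -2.975]
force: [1.0, 0.4, 0.3]
grip_width: 0.0852
finger_force: 0.0
```

Call:
play_rows --pt "0 0 0 0 0 0 0" --pt "0 0 0 0 0 0 0"

```text
clock: 2.75
position: [0.4322, -0.1572, 0.2006]
tool_rot: [3.141, 0.0, -2.971]
force: [0.2, 0.4, 0.5]
grip_width: 0.0857
finger_force: 0.0
```

```bash
python3 - <<'E'
from h import *
from workcell import *
st=observe();c=get_calibration("wrist");im=grab_frame("wrist")[:,:,::-1]
cv2.imwrite("pics/w2.png",im);print(st["position"],st["tool_rot"],st["qpos"])
u=project(c,[.4314,-.1575,.11]);print(u)
e=blob((im.min(2)>150)&(im.max(2).astype(int)-im.min(2)<50),u);print(e,onplane(c,e[0],.11))
print(delta(st,[.4314,-.1575,.055],R.from_euler("xyz",[np.pi,0,np.radians(189.7)])))
E
```

```text
[ 0.43219707 -0.15724164  0.20055152] [ 3.14119316e+00  3.54819860e-04 -2.97090772e+00] [ 0.10284274  0.30617072  0.1442364   2.05769587 -0.06226885  0.78151737
  2.02616149]
(np.float64(319.57490192441674), np.float64(240.45778983072643))
((318.909423828125, 255.76669311523438), (62.70160675048828, 101.94011688232422), 96.40734100341797) [ 0.44060002 -0.15630966  0.11      ]
[ 1.800e-03 -4.000e-04  2.911e-01  2.000e-04  2.000e-04  7.000e-04]
```

View pics/w2.png

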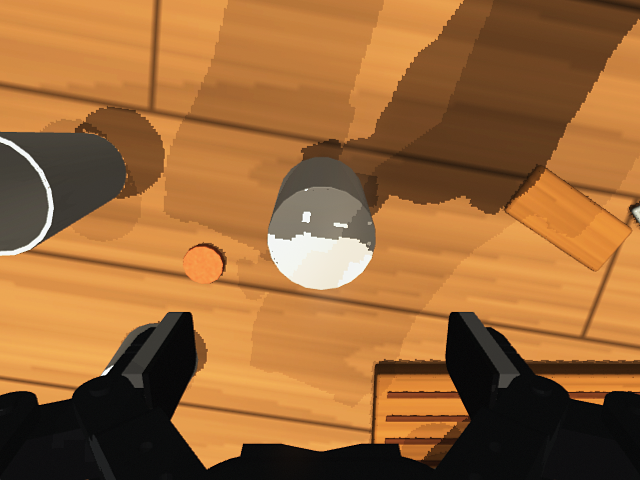

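The wrist view shows the cup's top disc centred near (322,238) against a predicted (319.6,240.5), so about 1.5 mm off. I'll correct for that, descend and grip.

Call:
play_rows --pt "0.0045 0.002 0.07 0 0 0 0" --pt "0.0045 0.002 0.14 0 0 0 0" --pt "0.0045 0.002 0.2 0 0 0 0" --pt "0.0045 0.002 0.25 0 0 0 0" --pt "0.0045 0.002 0.28 0 0 0 0" --pt "0.0045 0.002 0.291 0 0 0 0" --pt "0.0045 0.002 0.291 0 0 0 0" --pt "0.0045 0.002 0.291 0 0 0 0"

```text
clock: 3.6
position: [0.4302, -0.1575, 0.0556]
tool_rot: [-3.141, 0.001, -2.971]
force: [-0.1, -0.6, 0.5]
grip_width: 0.0852
finger_force: 0.0
```

Call:
play_rows --pt "0 0 0 0 0 0 0.3" --pt "0 0 0 0 0 0 0.5" --pt "0 0 0 0 0 0 0.6" --pt "0 0 0 0 0 0 0.6" --pt "0 0 0 0 0 0 0.6" --pt "0 0 0 0 0 0 0.6" --pt "0 0 0 0 0 0 0.6" --newtons 30

```text
clock: 4.3
position: [0.4302, -0.1579, 0.056]
tool_rot: [-3.141, 0.002, -2.972]
force: [-2.1, 2.8, 18.8]
grip_width: 0.0647
finger_force: 28.6
```

Call:
play_rows --pt "0 0 -0.03 0 0 0 0.6" --pt "0 0 -0.1 0 0 0 0.6" --pt "0 0 -0.2 0 0 0 0.6" --pt "0 0 -0.3 0 0 0 0.6" --pt "0 0 -0.4 0 0 0 0.6" --pt "0 0 -0.46 0 0 0 0.6" --pt "0 0 -0.48 0 0 0 0.6" --pt "0 0 -0.48 0 0 0 0.6" --pt "0 0 -0.48 0 0 0 0.6"

```text
clock: 5.2
position: [0.4291, -0.1577, 0.2938]
tool_rot: [3.141, -0.001, -2.972]
force: [0.0, 0.4, -2.1]
grip_width: 0.0641
finger_force: 34.7
```

```bash
python3 - <<'E'
from h import *
from workcell import *
st=observe();c=get_calibration("scene");ct=get_calibration("top")
S=grab_frame("scene")[:,:,::-1];T=grab_frame("top")[:,:,::-1]
cv2.imwrite("pics/s3.png",S);print(st["position"],st["tool_rot"],st["force"],st["grip_width"],st["finger_force"])
a=project(c,st["position"]-[0,0,.05]);print(a)
x,y=int(a[0]),int(a[1]);cv2.imwrite("pics/s3c.png",cv2.resize(S[max(y-100,0):y+80,x-90:x+90],(540,540),interpolation=2));print(x-90,max(y-100,0))
E
```

```text
[ 0.42906594 -0.15769906  0.2938121 ] [ 3.14109000e+00 -1.20983509e-03 -2.97207781e+00] [ 0.03526865  0.42776137 -2.07453499] 0.06406599865850802 34.72326206327125
(np.float64(256.02278041892424), np.float64(159.21420036176863))
166 59
```

View pics/s3c.png

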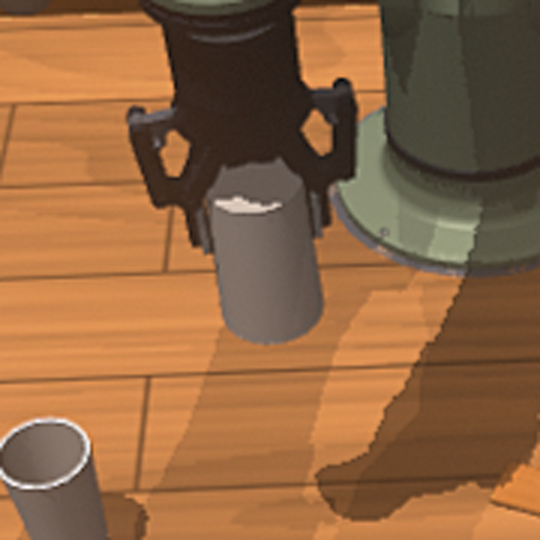

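The scene crop shows the cup held upright between the pads, clear of everything. I'll compute the pre-insertion pose and the insertion pose along the peg's axis.

```bash
cat > goal.py <<'E'
from h import *
from workcell import *
t,y=np.radians(15),np.radians(9.7)
xr=np.array([np.cos(y),np.sin(y),0]);yr=np.array([-np.sin(y),np.cos(y),0])
a=np.array([0,0,np.cos(t)])-np.sin(t)*xr
ROT=R.from_matrix(np.c_[np.cross(yr,-a),yr,-a])
P=np.array([.602,.2462,.1465])-.0015*xr
E
python3 - <<'E'
from goal import *
st=observe();print(ROT.as_euler("xyz"))
c=get_calibration("scene");print([project(c,st["position"]+[.035,0,-h]) for h in (.05,.056,.065)])
print(P+a*.136,delta(st,P+a*.136,ROT))
E
```

```text
[-3.14159265  0.26179939 -2.97229572]
[(np.float64(255.44445465876413), np.float64(171.4680468833811)), (np.float64(255.78568543540064), np.float64(173.62249364959254)), (np.float64(256.2917909708119), np.float64(176.81791888314385))]
[0.56582528 0.24001654 0.27786591] [-4.040e-01  7.379e-01  3.080e-02  4.000e-04 -1.261e-01 -0.000e+00]
```

Call:
play_rows --pt "-0.02 0.04 0 0 -0.01 0 0.6" --pt "-0.07 0.12 0.005 0 -0.03 0 0.6" --pt "-0.12 0.21 0.01 0 -0.05 0 0.6" --pt "-0.17 0.3 0.013 0 -0.07 0 0.6" --pt "-0.22 0.39 0.016 0 -0.09 0 0.6" --pt "-0.27 0.48 0.02 0 -0.1 0 0.6" --pt "-0.32 0.57 0.025 0 -0.11 0 0.6" --pt "-0.36 0.65 0.028 0 -0.12 0 0.6" --pt "-0.39 0.71 0.03 0 -0.126 0 0.6" --pt "-0.404 0.738 0.031 0 -0.126 0 0.6"

```text
clock: 6.3
position: [0.5658, 0.2434, 0.2773]
tool_rot: [-3.142, 0.262, -2.968]
force: [-0.8, -1.5, -1.3]
grip_width: 0.0642
finger_force: 34.7
```

Call:
play_rows --pt "0 0 0 0 0 0 0.6" --pt "0 0 0 0 0 0 0.6" --pt "0 0 0 0 0 0 0.6"

```text
clock: 6.6
position: [0.5665, 0.2382, 0.279]
tool_rot: [-3.141, 0.263, -2.974]
force: [0.8, -0.5, -1.7]
grip_width: 0.0645
finger_force: 34.7
```

```bash
python3 - <<'E'
from goal import *
st=observe();print(st["position"],st["tool_rot"],st["force"],st["moment"],st["grip_width"],st["finger_force"])
for h in (.136,.066,-.04,-.049): print(h,delta(st,P+a*h,ROT))
cv2.imwrite("pics/s4.png",grab_frame("scene")[150:330,370:550,::-1].repeat(3,0).repeat(3,1))
E
```

```text
[0.56645356 0.2382396  0.27904711] [-3.14094462  0.26311979 -2.97374864] [ 0.84391868 -0.48292509 -1.74854453] [-0.01109373  0.34965734 -0.02718894] 0.06447018927414191 34.741505459314794
0.136 [ 0.0012  0.0037  0.0021 -0.0005  0.0006 -0.0007]
0.066 [ 0.0014  0.0039  0.1421 -0.0005  0.0006 -0.0007]
-0.04 [ 0.0017  0.0041  0.3541 -0.0005  0.0006 -0.0007]
-0.049 [ 0.0017  0.0041  0.3721 -0.0005  0.0006 -0.0007]
```

View pics/s4.png

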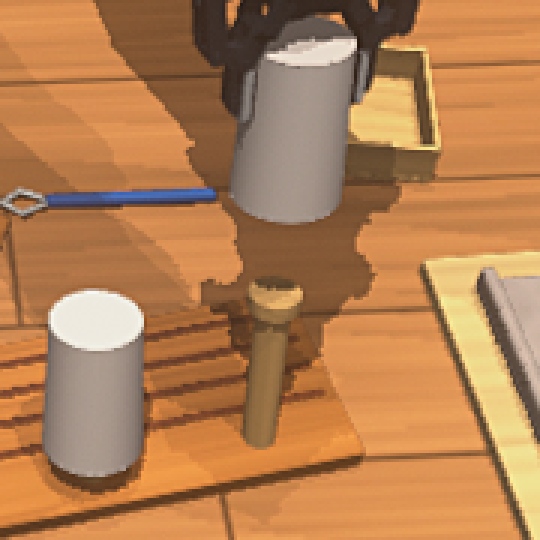

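The scene crop shows the cup's axis running from (310,45) to (289,195). Extended, it meets the peg's head at (276,290) and foot at (260,440), so the two are coaxial. Now lowering.

Call:
play_rows --pt "0.0015 0.004 0.03 0 0 0 0.6" --pt "0.0015 0.004 0.07 0 0 0 0.6" --pt "0.0015 0.004 0.11 0 0 0 0.6" --pt "0.0015 0.004 0.15 0 0 0 0.6" --pt "0.0015 0.004 0.19 0 0 0 0.6" --pt "0.0015 0.004 0.23 0 0 0 0.6" --pt "0.0015 0.004 0.27 0 0 0 0.6" --pt "0.0015 0.004 0.31 0 0 0 0.6" --pt "0.0015 0.004 0.34 0 0 0 0.6" --pt "0.0015 0.004 0.35 0 0 0 0.6"

```text
clock: 7.65
position: [0.6103, 0.2485, 0.1089]
tool_rot: [-3.141, 0.262, -2.973]
force: [-0.4, -0.1, -1.0]
grip_width: 0.0639
finger_force: 34.7
```

Call:
play_rows --pt "0 0 0 0 0 0 0.6" --pt "0 0 0 0 0 0 0.6"

```text
clock: 7.85
position: [0.6106, 0.2494, 0.111]
tool_rot: [3.141, 0.265, -2.972]
force: [0.5, 0.1, -1.1]
grip_width: 0.0643
finger_force: 34.7
```

```bash
python3 - <<'E'
from goal import *
st=observe();print(st["position"],st["force"],st["moment"],st["grip_width"],(st["position"]-P)@a)
print(delta(st,P-a*.049,ROT))
E
```

```text
[0.61063542 0.24943509 0.1110268 ] [ 0.48702274  0.09809143 -1.09448153] [-0.04782545  0.34899194  0.0460541 ] 0.06425382781353221 -0.03699684101475124
[ 0.0021 -0.0035  0.024   0.0001  0.0014 -0.    ]
```

Call:
play_rows --pt "0.001 -0.002 0.006 0 0 0 0.6" --pt "0.001 -0.002 0.012 0 0 0 0.6" --pt "0.001 -0.002 0.016 0 0 0 0.6" --pt "0.001 -0.002 0.018 0 0 0 0.6" --pt "0.001 -0.002 0.02 0 0 0 0.6" --pt "0.001 -0.002 0.02 0 0 0 0.6"

```text
clock: 8.45
position: [0.6126, 0.2488, 0.1003]
tool_rot: [-3.141, 0.264, -2.972]
force: [-0.6, 0.1, -0.3]
grip_width: 0.0643
finger_force: 34.7
```

Call:
play_rows --pt "0 0 0.002 0 0 0 0.6" --pt "0 0 0.004 0 0 0 0.6" --pt "0 0 0.004 0 0 0 0.6"

```text
clock: 8.75
position: [0.6132, 0.2489, 0.0992]
tool_rot: [3.142, 0.264, -2.972]
force: [-7.1, -3.3, 13.4]
grip_width: 0.0639
finger_force: 36.2
```

Contact came at exactly the expected depth: 13 N upward with the TCP at z 0.0992. Now releasing slowly.

Call:
play_rows --pt "0 0 0 0 0 0 0.25" --pt "0 0 0 0 0 0 0.2" --pt "0 0 0 0 0 0 0.15" --pt "0 0 0 0 0 0 0.1" --pt "0 0 0 0 0 0 0.05" --pt "0 0 0 0 0 0 0" --pt "0 0 0 0 0 0 0" --pt "0 0 0 0 0 0 0"

```text
clock: 9.55
position: [0.6132, 0.2489, 0.0985]
tool_rot: [-3.142, 0.264, -2.972]
force: [-0.0, -0.8, 0.2]
grip_width: 0.085
finger_force: 0.0
```

```bash
python3 - <<'E'
from goal import *
st=observe();print(st["position"],st["force"],st["grip_width"])
cv2.imwrite("pics/s5.png",grab_frame("scene")[150:350,320:520,::-1].repeat(3,0).repeat(3,1))
E
```

```text
[0.61316687 0.24887068 0.09846639] [-0.04372416 -0.83224306  0.21330509] 0.0850158293390411
```

View pics/s5.png

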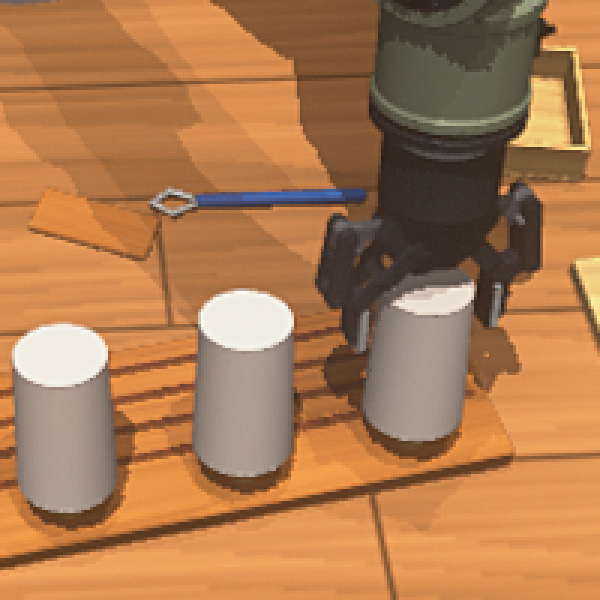

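The scene crop shows the cup on the peg with its closed end at (435,290), the gripper open and clear, and both hung cups in place. Now withdrawing along the axis.

Call:
play_rows --pt "0 0 -0.02 0 0 0 0" --pt "0 0 -0.05 0 0 0 0" --pt "0 0 -0.1 0 0 0 0" --pt "0 0 -0.16 0 0 0 0" --pt "0 0 -0.22 0 0 0 0" --pt "0 0 -0.29 0 0 0 0" --pt "0 0 -0.36 0 0 0 0" --pt "0 0 -0.4 0 0 0 0" --pt "0 0 -0.4 0 0 0 0" --pt "0 0 -0.4 0 0 0 0"

```text
clock: 10.6
position: [0.5615, 0.24, 0.2927]
tool_rot: [3.141, 0.265, -2.972]
force: [-0.0, 0.2, -1.2]
grip_width: 0.0853
finger_force: 0.0
```

```bash
python3 - <<'E'
from goal import *
S=grab_frame("scene")[:,:,::-1];W=grab_frame("wrist")[:,:,::-1]
c=get_calibration("scene")
S0=cv2.imread("pics/scene0.png")
w=lambda im:(im.min(2)>195)&(im.max(2).astype(int)-im.min(2)<40)
for n in ((340,268),(402,256)): print(blob(w(S),n)[0],blob(w(S0),n)[0])
e=blob(w(S),project(c,P+a*.005));print("cup top",e,"expected",project(c,P+a*.005),observe()["force"])
cv2.imwrite("pics/s6.png",np.hstack([S[200:350,300:500].repeat(2,0).repeat(2,1),cv2.resize(W,(400,300))]))
E
```

```text
(339.55523681640625, 268.050048828125) (339.66571044921875, 268.0810852050781)
(401.6095275878906, 256.45989990234375) (401.66107177734375, 256.44915771484375)
cup top ((461.9564514160156, 245.11581420898438), (18.023488998413086, 30.44022560119629), 95.93812561035156) expected (np.float64(461.24084384591265), np.float64(244.65132360958654)) [ 0.20082687 -0.02957223  0.38668493]
```

View pics/s6.png

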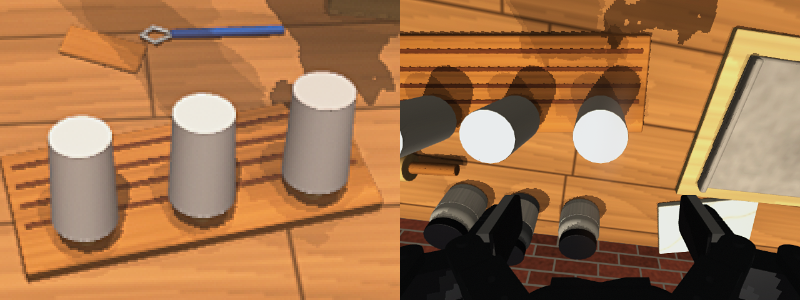

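The picture shows all three cups hanging alike. The new cup's top is at (462,245) against an expected (461.2,244.7), the other two have not moved, and the arm is clear.

```bash
python3 -c "
from workcell import *
print(job_done())"
```

```text
the job is handed in; nothing more can be done
None
```

The tall cup hangs mouth-down on the empty peg with its floor resting on the peg's head; the other two cups are where they were, the arm is clear, and the job is handed in at about 11 s of the 40 s allowed.

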